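Load the cassette stand and set out the test desk for reading

TASK

Lay every blue test cassette on the sloped white deck of the reading stand while it still stands where it is, window up, lengthwise up the slope and side by side, none on top of another. Then slide the loaded stand squarely onto the yellow-cornered mark and the big white timer squarely onto the red-cornered mark (pushed along the table, never lifted or tipped; the timer may be slid at any time), and last of all, with both on their marks, press the timer's red start button fully down and let it go. Do not disturb the other things on the desk.

Things in the scene. Friction and masses are not known exactly. Their poses are not given: they have to be found in the camera images.
- cassette1: A blue test cassette, loose, lying on the paper card at the start: 70 x 20 x 8 mm (x, y, z), 15 g, white window and black well on its top face. Origin: centre of its underside; x along its length (window towards +x), z out of the window face. None when absent: 3 or 4 cassettes are there.
- cassette2: A blue test cassette, loose, lying on the paper card at the start: 70 x 20 x 8 mm (x, y, z), 15 g, white window and black well on its top face. Origin: centre of its underside; x along its length (window towards +x), z out of the window face. None when absent: 3 or 4 cassettes are there.
- cassette3: A blue test cassette, loose, lying on the paper card at the start: 70 x 20 x 8 mm (x, y, z), 15 g, white window and black well on its top face. Origin: centre of its underside; x along its length (window towards +x), z out of the window face. None when absent: 3 or 4 cassettes are there.
- cassette4: A blue test cassette, loose, lying on the paper card at the start: 70 x 20 x 8 mm (x, y, z), 15 g, white window and black well on its top face. Origin: centre of its underside; x along its length (window towards +x), z out of the window face. None when absent: 3 or 4 cassettes are there.
- stand: The loose reading stand, about 0.5 kg: a wedge on a grey base 100 (x) x 180 (y) mm with upright faces 22 mm high all round to push on, carrying the sloped deck; lowest along its -x edge (lip top 29 mm above the table), highest along its +x edge (64 mm). Origin: centre of its underside; at yaw 0 the low edge faces the robot.
- deck: The stand's white deck, fixed to it, 108 (x) x 180 (y) mm, rising 22 degrees towards the stand's +x. Origin: centre of its upper surface, 44 mm above the table over the stand's centre; x up the slope, y as the stand's, z out of the surface. A 5 mm lip along the low edge (inner face at x = -44.5 mm) stops sliding; no other walls. Printed yellow lanes at y = -67.5, -22.5, 22.5, 67.5 mm.
- dock: The mark for the stand: a white 100 x 180 mm rectangle with yellow corner marks, printed flat on the table beyond the stand's starting place. Origin at its centre, x and y as the stand's when it is in place.
- timer: The loose timer: a flat white square block 92 x 92 x 24 mm (x, y, z), 0.16 kg, black display on its top towards +x, red start button on its top towards -x. Origin: centre of its underside.
- pad: The mark for the timer: a white 92 x 92 mm square with red corner marks, printed flat on the table. Origin at its centre, x and y as the timer's when it is in place (display towards +x).
- start (a joint): Travel of the timer's start button: 0 released, 0.005 m fully down; springs back; about 4 N presses it fully.
- start_top (a point): Centre of the top of the red start button (24 mm across, stands 7 mm out of the timer's top, 31 mm above the table; centre 22 mm from the timer's centre towards its -x).
- stamp: Bystander: blue and black hand stamp, 50 x 36 x 75 mm, loose. Origin: centre of its underside.
- meter: Bystander: small white hand-held meter with a black display, 65 x 48 x 18 mm, loose. Origin: centre of its underside.
- pen: Bystander: blue pen lying down, 140 x 10 x 10 mm, x along its length, loose. Origin: centre of its underside.
- meter2: Bystander: another such white meter, 65 x 48 x 18 mm, loose. Origin: centre of its underside.
Things that resemble listed ones, but are neither listed nor needed, are in the scene too. What is shaped like the cassette3 but green or grey is not meant.

How it is judged:
On the way, in this order (a step that is already met when the one before it is completed fails the run):
1. every cassette lies on the deck, let go, while the stand is still off its mark (x of cassette1 in the frame of deck between -0.03 and 0.03 m and y of cassette1 in the frame of deck between -0.085 and 0.085 m and z of cassette1 in the frame of deck between -0.004 and 0.006 m and angle between the x axis of each of cassette1, cassette2, cassette3, cassette4 and the x axis of deck, either way round below 0.26 rad and angle between each of cassette1, cassette2, cassette3, cassette4's own z axis and vertical below 0.65 rad and linear speed of each of cassette1, cassette2, cassette3, cassette4 below 0.02 m/s and x of cassette2 in the frame of deck between -0.03 and 0.03 m and y of cassette2 in the frame of deck between -0.085 and 0.085 m and z of cassette2 in the frame of deck between -0.004 and 0.006 m and x of cassette3 in the frame of deck between -0.03 and 0.03 m and y of cassette3 in the frame of deck between -0.085 and 0.085 m and z of cassette3 in the frame of deck between -0.004 and 0.006 m and x of cassette4 in the frame of deck between -0.03 and 0.03 m and y of cassette4 in the frame of deck between -0.085 and 0.085 m and z of cassette4 in the frame of deck between -0.004 and 0.006 m and contact force between the fingers and cassette1 below 0.05 N and contact force between the fingers and cassette2 below 0.05 N and contact force between the fingers and cassette3 below 0.05 N and contact force between the fingers and cassette4 below 0.05 N and horizontal distance between stand and dock above 0.04 m), for 0.2 s.
2. the loaded stand and the timer are both on their marks (x of cassette1 in the frame of deck between -0.03 and 0.03 m and y of cassette1 in the frame of deck between -0.085 and 0.085 m and z of cassette1 in the frame of deck between -0.004 and 0.006 m and angle between the x axis of each of cassette1, cassette2, cassette3, cassette4 and the x axis of deck, either way round below 0.26 rad and angle between each of cassette1, cassette2, cassette3, cassette4's own z axis and vertical below 0.65 rad and linear speed of each of cassette1, cassette2, cassette3, cassette4 below 0.02 m/s and x of cassette2 in the frame of deck between -0.03 and 0.03 m and y of cassette2 in the frame of deck between -0.085 and 0.085 m and z of cassette2 in the frame of deck between -0.004 and 0.006 m and x of cassette3 in the frame of deck between -0.03 and 0.03 m and y of cassette3 in the frame of deck between -0.085 and 0.085 m and z of cassette3 in the frame of deck between -0.004 and 0.006 m and x of cassette4 in the frame of deck between -0.03 and 0.03 m and y of cassette4 in the frame of deck between -0.085 and 0.085 m and z of cassette4 in the frame of deck between -0.004 and 0.006 m and horizontal distance between stand and dock below 0.015 m and angle between the x axis of stand and the x axis of dock, either way round below 0.17 rad and linear speed of each of stand, timer below 0.01 m/s and horizontal distance between timer and pad below 0.015 m and angle between the x axis of timer and the x axis of pad, either way round below 0.17 rad), for 0.2 s.
3. the start button is pressed fully down with both on their marks (value of joint start above 0.0038 m and horizontal distance between stand and dock below 0.015 m and angle between the x axis of stand and the x axis of dock, either way round below 0.17 rad and horizontal distance between timer and pad below 0.015 m and angle between the x axis of timer and the x axis of pad, either way round below 0.17 rad), for 0.05 s.
At the end, for the whole second after the job is handed in: Every cassette lies flat on the deck, window up, lengthwise up the slope within 15 degrees, its centre within 30 mm of the deck's middle up the slope and within 85 mm across; stand and timer within 15 mm and 0.17 rad of their marks, flat on the table; button released; all at rest (all of step 2 and value of joint start below 0.001 m and height (world z) of each of stand, timer below 0.003 m); the robot touches nothing.
It fails at once if the stand is lifted or tipped (height (world z) of stand above 0.02 m or angle between stand's own z axis and vertical above 0.3 rad).
It fails at once if the timer is lifted or tipped (height (world z) of timer above 0.02 m or angle between timer's own z axis and vertical above 0.3 rad).
It fails at once if a bystander is moved by more than 30 mm (distance of any of stamp, meter, meter2, pen from where it was at the start of the episode above 0.03 m).
Of cassette1, cassette2, cassette3, cassette4 only 3 to 4 are there at a start; the rules pass over those that are not, and their reading is None.
At some moment in a run one of timer, stand may be knocked a few centimetres aside while the robot is not near it.
Once in a run the grip may slacken for a moment while it holds something.
It also fails if it takes over 210 s, if anything falls off the work surface, if the arm or the gripper's body presses on something with over 40 N, if the wrist force passes 120 N, or if a joint passes its speed limit or range.

ROBOT

A 6-joint arm with a two-finger parallel gripper is mounted at the origin on the work surface. World frame = base frame: x ahead of the robot, y to its left, z up, the work surface at z = 0. Lengths are in m, angles in rad, forces in N, time in s.
With the tool pointing down it reaches from about 0.35 to 0.975 m from the base axis. Payload 4.9 kg.
Tool frame: the origin (TCP) lies at the very end of the fingers, on their centre line; the grasp point (between the pads) lies 19 mm behind it (ctrl.pinch_z is the distance from the TCP to the grasp point, in m); z points along the fingers, y is the line along which they close (so a half turn about z gives the same grasp; the last joint's range is limited). The gripper opens to 85 mm and grips with 20 to 120 N. Pads are 22 mm wide; open, the fingers measure 114 mm over their backs; the gripper's body (76 mm by 85 mm) begins 54 mm behind the grasp point. The pads swing forward as they close: fully open they stand 13 mm farther back than shut.
Start: joints at [-1.335, 0.053, 1.613, -0, 1.476, -0.119], TCP at [0.217, -0.586, 0.231] pointing down, gripper open.
Joint ranges: [-3.01, 3.01], [-1.01, 2.22], [0.06, 2.58], [-1.02, 4.17], [0.09, 2.62], [-3.14, 3.14]. Speed limits (rad/s): [2.57, 2.57, 3.14, 3.14, 3.14, 3.14].

INTERFACE

Orientations are given as a rotation vector (axis times angle).
In Python, from station import ctrl, optics gives the robot as it stands. The module is installed in compiled form; this text tells all that it offers.
- The arm moves only by the shell command python3 -m handwheel 'ROWS' [OPENING] [FORCE]. ROWS is JSON, one flat list of numbers, 6 for each row, row after row: the shift along the tool's x, y, z in m, then the turn, a rotation vector about the tool's x, y, z in degrees. A call has 1 to 20 rows; each row shifts and turns the commanded pose from where the row before left it, along the tool's axes as they then stand; what a row does not reach is not made up. A row lasts 1/10 s, in which the tool goes at most 50 mm and 8.59 degrees, less where a joint would pass 70% of its speed; a pose out of reach is approached as far as the arm can. A call is refused whole if a number of a shift passes 0.05 or a number of a turn 8.59, either way. A call with a gripper value outside its range is refused whole. OPENING is the closure, from 0 (fully open) to 1 (shut), set as the call begins (- or left out, the last holds). The fingers move at their own pace and stop on an object; FORCE is the grip in N (left out, the last holds). Time passes only in rows, so rows that do not move let the fingers close. It gives the time, the measured TCP pose, the force and the opening at its end, in the units of the state.
- ctrl.get_obs(): the state, without advancing time (a new reading comes with each control period).
- optics.get_image(name): name is "scene" or "side" or "wrist"; returns (picture, depth): 384x512x3 uint8, red, green, blue; 384x512 float32, m along the optical axis (not along the pixel's ray), 0 where there is no reading.
- optics.get_calibration(name): a dict with "fovy" (degrees; the focal length in pixels is half the picture's height over the tangent of half this angle, whatever the lens; pixels are square), "cx", "cy" (the principal point, pixels), "rvec" (rotation vector, rad) and "tvec" (3), from world to camera coordinates, as OpenCV has them; the wrist camera has in their place "mount" (4x4, takes a point from camera to tool coordinates, whose origin is the TCP and whose axes are the flange's). Camera axes: x right, y down, z forward; pixel columns grow to the right and rows downward; lengths in m; the calibration is good to about 2 mm. A picture is of the moment at which its call begins: read the wrist's pose just before it. get_calibration takes no time and is no camera call.
- ctrl.finish_job(): hands the job in, once; it reports no verdict.
The state is a dict: "t": time; "q": joint angles; "dq": joint speeds; "effort": joint torques, N m; "tool_pos": TCP position; "tool_rot": TCP orientation; "contact_force": force on the tool from outside, world axes, zero at the start; "wrist_torque": the same for the moment, N m; "opening": finger opening in m.
Only numpy, scipy, OpenCV 4.12 (cv2) and the standard library are available. Lean on these libraries where they do the work, as an engineer would, in place of code of your own. Each camera call takes 0.05 s, during which the arm holds its last target. There are 200 camera calls.

## Working session

There is one attempt and no reset: what is moved stays moved. The work goes in short steps, Python scripts to look and compute and a shell command to move; the robot and the scene stay as the last step left them, time stands still between calls to the robot, and variables do not carry over. Pictures are saved under pics/ and viewed, on a budget of 14 in all, crops included, one or two more only if the job needs it, and the job is handed in when it is done.

```bash
mkdir -p pics
cat > h.py <<'E'
import numpy as np, cv2
from station import ctrl, optics
from scipy.spatial.transform import Rotation as R
def save(img,name): cv2.imwrite('pics/'+name,cv2.cvtColor(img,cv2.COLOR_RGB2BGR))
def cam(name):
    c=optics.get_calibration(name); f=192/np.tan(np.radians(c['fovy'])/2)
    if name=='wrist':
        o=ctrl.get_obs(); T=np.eye(4); T[:3,:3]=R.from_rotvec(o['tool_rot']).as_matrix(); T[:3,3]=o['tool_pos']
        T=T@np.array(c['mount'])
    else:
        M=np.eye(4); M[:3,:3]=R.from_rotvec(c['rvec']).as_matrix(); M[:3,3]=c['tvec']; T=np.linalg.inv(M)
    return T,f,c['cx'],c['cy']
def shot(name,fn):
    C=cam(name); img,d=optics.get_image(name); np.savez('pics/'+fn+'.npz',img=img,d=d,T=C[0],f=C[1],cx=C[2],cy=C[3]); return img
def load(fn): return np.load('pics/'+fn+'.npz')
def onz(fn,pts,z):
    s=load(fn);P=np.atleast_2d(pts).astype(float)
    r=np.c_[(P[:,0]-s['cx'])/s['f'],(P[:,1]-s['cy'])/s['f'],np.ones(len(P))]@s['T'][:3,:3].T
    o=s['T'][:3,3]; return o+r*((z-o[2])/r[:,2])[:,None]
def bydepth(fn):
    s=load(fn);v,u=np.mgrid[0:384,0:512];d=s['d']
    p=np.stack([(u-s['cx'])/s['f']*d,(v-s['cy'])/s['f']*d,d],-1); return p@s['T'][:3,:3].T+s['T'][:3,3]
def rect(pix,fn,z):
    w=onz(fn,pix,z);return w
E
python3 - <<'E'
from h import *
for n in ('scene','side','wrist'):
    im=shot(n,n+'0'); print(n,optics.get_calibration(n)); 
    save(cv2.resize(im,(800,600),interpolation=cv2.INTER_CUBIC),n+'0.png')
print(ctrl.get_obs(),ctrl.pinch_z)
E
```

```text
scene {'fovy': 49.57846034970696, 'cx': 249.95641609146824, 'cy': 192.94476739890405, 'rvec': array([ 2.09044755,  1.05233764, -0.45831833]), 'tvec': array([-0.32242004, -0.23770966,  1.61430702])}
side {'fovy': 55.312718728684914, 'cx': 255.39221924215119, 'cy': 187.48041084382447, 'rvec': array([ 0.75220532, -2.70857455,  0.98449714]), 'tvec': array([0.44213313, 0.24245809, 0.83930192])}
wrist {'fovy': 70.06861604047371, 'cx': 256.0617114284826, 'cy': 195.01246521044843, 'mount': array([[-2.87068490e-04, -9.63421653e-01, -2.67989992e-01,
         6.79178770e-02],
       [ 9.99999949e-01, -3.14444361e-04,  5.92336688e-05,
         4.16389784e-05],
       [-1.41334941e-04, -2.67989962e-01,  9.63421694e-01,
        -1.42360296e-01],
       [ 0.00000000e+00,  0.00000000e+00,  0.00000000e+00,
         1.00000000e+00]])}
{'t': 0.15, 'q': array([-1.33499485e+00,  5.32257373e-02,  1.61400127e+00, -4.53339177e-06,
        1.47603195e+00, -1.19001345e-01]), 'dq': array([ 6.87334394e-04, -1.54084143e-03, -3.97892713e-03, -2.57031477e-04,
        1.30420589e-04,  5.36576015e-05]), 'effort': array([ 6.98095319e-04, -3.94242096e+01, -3.70721698e+01,  9.10444157e-06,
        4.74886241e-03,  1.81954317e-05]), 'tool_pos': array([ 0.21700801, -0.58557793,  0.23031918]), 'tool_rot': array([-3.09065001e+00, -5.54111442e-01,  1.59762428e-04]), 'contact_force': array([ 0.01783735, -1.50353927, -0.08197523]), 'wrist_torque': array([-0.01713672, -0.01265959,  0.03524766]), 'opening': 0.08514572697229274} 0.0187
```

View pics/scene0.png

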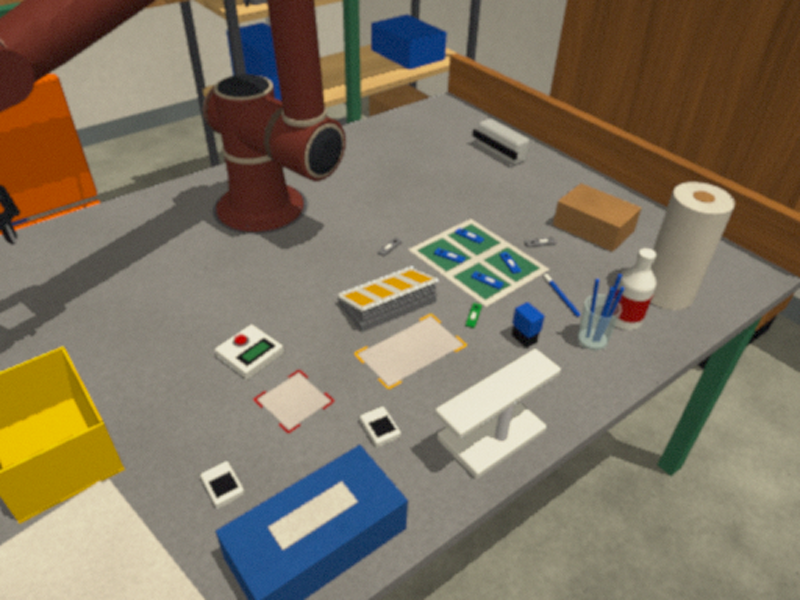

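View pics/side0.png

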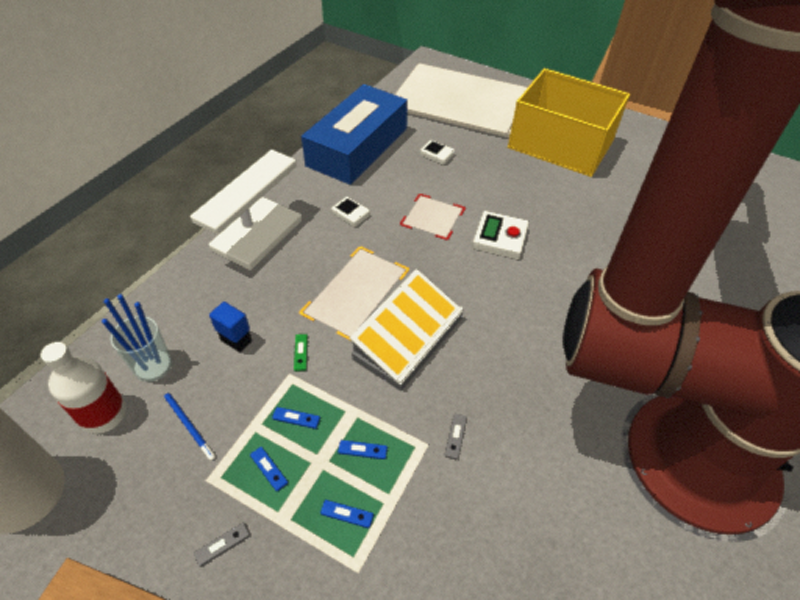

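The views show four blue cassettes on the card (side view about (297,418), (363,450), (268,468), (347,514)), with the stand next to its yellow mark. The timer sits at (500,235), its red mark at (433,215). The stamp, pen and two meters are the bystanders. Next I'll measure all of these.

```bash
cat >> h.py <<'E'
def comps(mask,amin=20):
    n,l,st,c=cv2.connectedComponentsWithStats(mask.astype(np.uint8)); return [(l==i) for i in range(1,n) if st[i,4]>=amin]
def mar(xy):
    (c,wh,a)=cv2.minAreaRect(np.float32(xy*1000)); w,h=wh
    if w<h: a+=90; w,h=h,w
    return np.round(np.array(c)/1000,4),np.round((w,h),1),round((a+90)%180-90,1)
def masks(img):
    i=img.astype(int);r,g,b=i[...,0],i[...,1],i[...,2]
    return dict(blue=(b>r+45)&(b>g+30),yellow=(r>b+90)&(g>b+60),red=(r>g+70)&(r>b+70))
E
python3 - <<'E'
from h import *
for fn in ('side0','scene0'):
    s=load(fn);m=masks(s['img']);P=bydepth(fn);print(fn)
    ok=lambda k: (np.abs(P[k][:,2]).max()<.12)
    for col in m:
        for k in comps(m[col],12):
            z=np.median(P[k][:,2]); c=np.median(P[k],0)
            if not(-.01<z<.1) or k.sum()>4000: continue
            v,u=np.nonzero(k); zz=.008 if col=='blue' else (.0 if z<.012 else z)
            xy=onz(fn,np.c_[u,v],zz)[:,:2]
            print(col,k.sum(),'px800',(np.array([u.mean(),v.mean()])/.64).round(),'z',z.round(4),mar(xy))
E
```

```text
side0
blue 1734 px800 [347. 131.] z 0.0804 (array([ 0.8911, -0.4088]), array([364.6, 170.2]), -81.3)
blue 25 px800 [400. 122.] z 0.0358 (array([ 0.7994, -0.4884]), array([81.1, 16.5]), -71.4)
blue 419 px800 [229. 321.] z 0.073 (array([0.7508, 0.1705]), array([79.5, 53.9]), -2.8)
blue 186 px800 [184. 420.] z 0.0097 (array([0.6842, 0.345 ]), array([113.1,   9.8]), -17.2)
blue 214 px800 [296. 417.] z 0.0087 (array([0.544 , 0.2561]), array([69.5, 21.1]), 17.8)
blue 236 px800 [362. 449.] z 0.0087 (array([0.4304, 0.247 ]), array([69.6, 21.1]), 23.7)
blue 241 px800 [268. 469.] z 0.0086 (array([0.529 , 0.3396]), array([70.9, 19.8]), -18.6)
blue 291 px800 [347. 513.] z 0.0087 (array([0.3986, 0.3349]), array([69.4, 20.8]), 15.8)
yellow 3539 px800 [566. 120.] z 0.0743 (array([ 0.4558, -0.6142]), array([354.8, 229.9]), -86.2)
yellow 30 px800 [360. 250.] z 0.0018 (array([ 0.6557, -0.0925]), array([42.2, 18.3]), 44.7)
yellow 33 px800 [403. 270.] z 0.0021 (array([ 0.5614, -0.0925]), array([41.4, 21.9]), -42.5)
yellow 318 px800 [431. 296.] z 0.0465 (array([ 0.4702, -0.029 ]), array([98.4, 30.4]), -1
[... 2193 characters left out ...]
59. 353.] z 0.0011 (array([ 0.5609, -0.0923]), array([37.8, 18.7]), -44.3)
yellow 35 px800 [388. 383.] z 0.0004 (array([ 0.6543, -0.0934]), array([40.7, 19.8]), 42.2)
red 211 px800 [633. 309.] z 0.0532 (array([0.8225, 0.3786]), array([72.7, 53.9]), -51.7)
red 41 px800 [240. 339.] z 0.0311 (array([ 0.4228, -0.2685]), array([23.9, 19.9]), 4.4)
red 16 px800 [298. 373.] z 0.0012 (array([ 0.5358, -0.2114]), array([32.1, 13.8]), 46.9)
red 21 px800 [258. 399.] z 0.0013 (array([ 0.5466, -0.3014]), array([32.2, 16.9]), -38.3)
red 20 px800 [328. 400.] z 0.0018 (array([ 0.6226, -0.2016]), array([35.7, 15.4]), -37.4)
red 22 px800 [288. 428.] z 0.001 (array([ 0.6333, -0.2899]), array([32.5, 15.1]), 47.8)
```

```bash
cat >> h.py <<'E'
def yawof(rot=None):
    M=R.from_rotvec(ctrl.get_obs()['tool_rot'] if rot is None else rot).as_matrix(); return np.degrees(np.arctan2(M[1,0],M[0,0])),M
def go(p,yaw,tilt=0):
    """turn needed (tool rotvec, deg) then shift in tool axes after the turn; tilt about tool y"""
    o=ctrl.get_obs(); M=R.from_rotvec(o['tool_rot'])
    T=R.from_euler('z',yaw,degrees=True)*R.from_rotvec([np.pi,0,0])*R.from_euler('y',tilt,degrees=True)
    d=np.array(p)-o['tool_pos']
    print('t',round(o['t'],2),'turn',np.degrees((M.inv()*T).as_rotvec()).round(2),'shift after turn',T.inv().apply(d).round(4),'shift now',M.inv().apply(d).round(4))
E
python3 -m handwheel '[0,0,0,0,0,6.8, 0,0,0,0,0,6.8, 0,0,0,0,0,6.8]' 0.3 30
python3 -m handwheel '[0.012,-0.04,-0.001,0,0,0, 0.012,-0.04,-0.001,0,0,0, 0.012,-0.04,-0.001,0,0,0, 0.012,-0.04,-0.001,0,0,0, 0.012,-0.04,-0.001,0,0,0, 0.012,-0.04,-0.001,0,0,0, 0.012,-0.04,-0.001,0,0,0, 0.012,-0.04,-0.001,0,0,0, 0.012,-0.04,-0.001,0,0,0, 0.012,-0.04,-0.001,0,0,0, 0.012,-0.04,-0.001,0,0,0, 0.012,-0.04,-0.001,0,0,0, 0.012,-0.04,-0.001,0,0,0, 0.012,-0.04,-0.001,0,0,0, 0.012,-0.04,-0.001,0,0,0, 0.012,-0.04,-0.001,0,0,0, 0.012,-0.04,-0.001,0,0,0, 0.012,-0.04,-0.001,0,0,0, 0.012,-0.04,-0.001,0,0,0, 0,0,0,0,0,0]'
python3 - <<'E'
from h import *
im=shot('wrist','w1'); save(cv2.resize(im,(800,600)),'w1.png')
fn='w1'
s=load(fn);m=masks(s['img']);P=bydepth(fn)
for col in ('blue','yellow'):
    for k in comps(m[col],30):
        z=np.median(P[k][:,2]); v,u=np.nonzero(k)
        if u.min()<2 or u.max()>509 or v.min()<2 or v.max()>381: print('cut',col,P[k].mean(0));continue
        zz=.008 if col=='blue' else (.0 if z<.012 else z)
        xy=onz(fn,np.c_[u,v],zz)[:,:2]
        print(col,k.sum(),'px800',(np.array([u.mean(),v.mean()])/.64).round(),'z',z.round(4),mar(xy))
for fn in('side0','scene0'):
    P=bydepth(fn);i=load(fn)['img']
    k=(P[...,0]>.36)&(P[...,0]<.52)&(P[...,1]>-.34)&(P[...,1]<-.18)&(P[...,2]>.018)&(P[...,2]<.04)&(i.min(-1)>150)
    print('timer',k.sum(),P[k][:,2].mean());v,u=np.nonzero(k);print(mar(onz(fn,np.c_[u,v],.024)[:,:2]))
E
```

```text
t: 0.45
tool_pos: [0.2171, -0.5858, 0.2307]
tool_rot: [-3.141, 0.01, 0.0]
contact_force: [0.8, -0.5, -0.6]
opening: 0.0597
t: 2.45
tool_pos: [0.4462, 0.1773, 0.2499]
tool_rot: [-3.141, -0.007, 0.002]
contact_force: [0.0, -0.6, 0.1]
opening: 0.06
cut blue [0.64255146 0.35700538 0.00901728]
blue 628 px800 [308. 144.] z 0.0078 (array([0.5464, 0.2551]), array([68. , 18.7]), 17.9)
blue 606 px800 [213. 163.] z 0.0079 (array([0.531 , 0.3383]), array([68.3, 18.7]), -18.4)
blue 498 px800 [325. 276.] z 0.0079 (array([0.4333, 0.2459]), array([68.2, 18.8]), 23.8)
blue 467 px800 [233. 309.] z 0.0079 (array([0.4015, 0.3338]), array([68. , 18.9]), 15.5)
cut yellow [6.45909962e-01 8.99197513e-02 4.99054479e-04]
cut yellow [ 0.64368406 -0.09444236  0.00568229]
yellow 154 px800 [513. 126.] z 0.0008 (array([0.5636, 0.0829]), array([42. , 21.5]), 45.5)
yellow 156 px800 [715. 127.] z 0.0007 (array([ 0.5627, -0.0907]), array([43. , 21.8]), -45.7)
yellow 1430 px800 [490. 220.] z 0.0473 (array([0.4857, 0.1061]), array([77.5, 29.4]), -10.0)
yellow 1415 px800 [546. 226.] z 0.0477 (array([0.4811, 0.0615]), array([79.3, 29.5]), -12.8)
yellow 1401 px800 [602. 232.] z 0.0476 (array([0.4767, 0.017 ]), array([81.6, 29.2]), -15.9)
yellow 1396 px800 [657. 238.] z 0.0475 (array([ 0.4725, -0.0277]), array([83.4, 28.8]), -19.2)
timer 420 0.024799501153478107
(array([ 0.4397, -0.2576]), array([96.5, 90.3]), -77.0)
timer 436 0.024160333110567284
(array([ 0.4446, -0.2631]), array([95.3, 91.9]), 12.7)
```

View pics/w1.png

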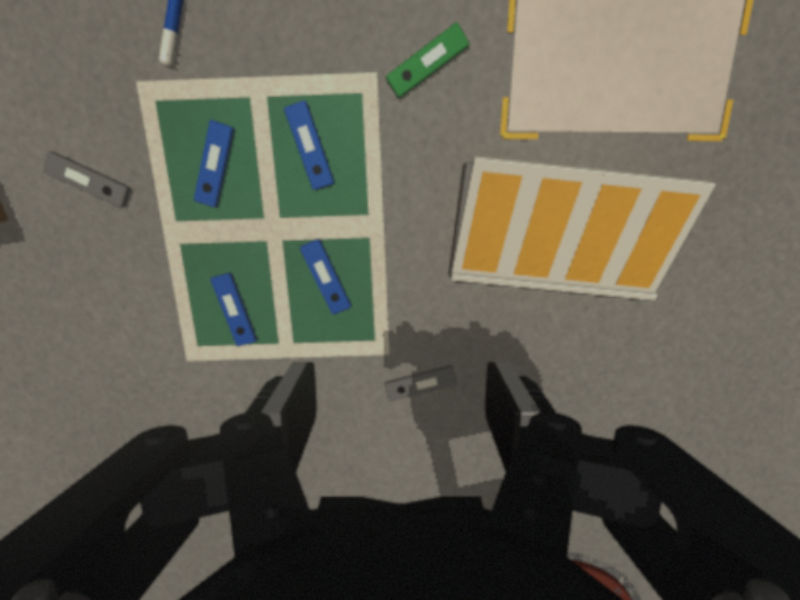

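```bash
cat >> h.py <<'E'
S=np.array([.470,.040]);SY=-5.6
def deckpt(x,y,z):
    p=R.from_euler('z',SY,degrees=True).apply([x*.9272-z*.3746,y,0]); return np.array([S[0]+p[0],S[1]+p[1],.044+x*.3746+z*.9272])
E
python3 - <<'E'
from h import *
c=np.array([(473,158),(714,184)])*.64; print(onz('w1',c,.064)[:,:2], onz('w1',np.array([(455,279),(656,297)])*.64,.029)[:,:2])
go([.5464,.2551,.0015],17.9)
print(ctrl.get_obs()['q'].round(2))
E
```

```text
[[ 0.53348324  0.12480315]
 [ 0.51601639 -0.05385597]] [[ 0.43614701  0.12983352]
 [ 0.42077504 -0.04690602]]
t 2.5 turn [ 1.000e-02  9.000e-02 -1.774e+01] shift after turn [ 0.1202 -0.0449  0.2482] shift now [ 0.1012 -0.0795  0.248 ]
[ 0.22 -0.32  1.92 -0.    1.54  1.79]
```

```bash
sed -i 's/^S=.*/S=np.array([.474,.0395]);SY=-5.6/' h.py
python3 -m handwheel '[0,0,0,0,0,-5.9, 0,0,0,0,0,-5.9, 0,0,0,0,0,-5.9, 0.02,-0.0075,0.033,0,0,0, 0.02,-0.0075,0.033,0,0,0, 0.02,-0.0075,0.033,0,0,0, 0.02,-0.0075,0.033,0,0,0, 0.02,-0.0075,0.033,0,0,0, 0.02,-0.0075,0.033,0,0,0, 0,0,0,0,0,0]' 0.45
python3 - <<'E'
from h import *
go([.5464,.2551,.0015],17.9)
s=shot('wrist','w2')
k=max(comps(masks(s)['blue'],30),key=lambda k:k.sum()); 
for k in comps(masks(s)['blue'],100):
    v,u=np.nonzero(k);print(k.sum(),mar(onz('w2',np.c_[u,v],.008)[:,:2]))
E
```

```text
t: 3.5
tool_pos: [0.5439, 0.251, 0.0455]
tool_rot: [3.103, 0.48, -0.018]
contact_force: [-0.9, -0.7, -0.8]
opening: 0.0467
t 3.5 turn [ 0.01  0.65 -0.32] shift after turn [ 0.0037 -0.0031  0.044 ] shift now [ 0.0041 -0.0031  0.044 ]
601 (array([0.6382, 0.3591]), array([29.4,  9.1]), -17.9)
2264 (array([0.5322, 0.3386]), array([69.4, 19.2]), -18.6)
2082 (array([0.5472, 0.256 ]), array([68.5, 18.6]), 18.0)
311 (array([0.462 , 0.2581]), array([19.2, 12. ]), -72.5)
124 (array([0.4243, 0.3382]), array([18.3,  5.6]), -26.8)
177 (array([0.3774, 0.3208]), array([22.8, 10.4]), -22.2)
```

```bash
python3 -m handwheel '[0.0045,-0.0035,0.01,0,0,0, 0,0,0.012,0,0,0, 0,0,0.012,0,0,0, 0,0,0.007,0,0,0, 0,0,0,0,0,0, 0,0,0,0,0,0]'
python3 -m handwheel '[0,0,0,0,0,0, 0,0,0,0,0,0, 0,0,0,0,0,0, 0,0,0,0,0,0, 0,0,0,0,0,0, 0,0,0,0,0,0]' 0.9 40
python3 -c "
from h import *
go([.5472,.256,.0015],18)"
```

```text
t: 4.15
tool_pos: [0.5499, 0.2575, 0.0113]
tool_rot: [-3.104, -0.481, 0.0]
contact_force: [0.1, 1.0, 0.0]
opening: 0.0469
t: 4.75
tool_pos: [0.55, 0.2576, 0.0113]
tool_rot: [-3.104, -0.481, -0.0]
contact_force: [-0.2, -0.0, -0.6]
opening: 0.0084
t 4.75 turn [-0.   -0.   -0.37] shift after turn [-0.0032  0.0006  0.0098] shift now [-0.0032  0.0007  0.0098]
```

```bash
python3 -m handwheel '[0,0,0,0,0,0, 0,0,0,0,0,0, 0,0,0,0,0,0, -0.003,0,0,0,0,0, 0,0,0.005,0,0,0, 0,0,0.005,0,0,0, 0,0,0,0,0,0, 0,0,0,0,0,0]' 0.45
python3 -m handwheel '[0,0,0,0,0,0, 0,0,0,0,0,0, 0,0,0,0,0,0, 0,0,0,0,0,0, 0,0,0,0,0,0]' 0.9 40
```

```text
t: 5.55
tool_pos: [0.5469, 0.2566, 0.0008]
tool_rot: [3.104, 0.481, -0.001]
contact_force: [0.3, -0.6, 1.0]
opening: 0.0471
t: 6.05
tool_pos: [0.5475, 0.2568, 0.0017]
tool_rot: [-3.104, -0.481, -0.001]
contact_force: [0.6, 0.3, 2.0]
opening: 0.0186
```

```bash
python3 -m handwheel '[0,0,-0.02,0,0,0, 0,0,-0.03,0,0,0, 0,0,-0.03,0,0,0, 0,0,-0.03,0,0,0, 0,0,-0.02,0,0,0, 0,0,0,0,0,0]'
python3 -c "
from h import *
for y in(-.0675,-.0225,.0225,.0675): print(deckpt(0,y,.003))
go(deckpt(0,-.0675,.05),SY,22); print(ctrl.get_obs()['opening'])"
```

```text
t: 6.65
tool_pos: [0.5494, 0.2574, 0.1353]
tool_rot: [-3.103, -0.481, -0.011]
contact_force: [0.6, -0.8, -0.2]
opening: 0.0181
[ 0.46629472 -0.02756819  0.0467816 ]
[0.47068595 0.01721705 0.0467816 ]
[0.47507718 0.06200228 0.0467816 ]
[0.47946841 0.10678751 0.0467816 ]
t 6.65 turn [-4.54 21.3  22.92] shift after turn [-0.084   0.2917  0.0145] shift now [-0.182   0.2395  0.0436]
0.018106287465038166
```

```bash
python3 -m handwheel '[0,0,0,-0.9,4.26,4.58, 0,0,0,-0.9,4.26,4.58, 0,0,0,-0.9,4.26,4.58, 0,0,0,-0.9,4.26,4.58, 0,0,0,-0.9,4.26,4.58, -0.0105,0.036,0.001,0,0,0, -0.0105,0.036,0.001,0,0,0, -0.0105,0.036,0.001,0,0,0, -0.0105,0.036,0.001,0,0,0, -0.0105,0.036,0.001,0,0,0, -0.0105,0.036,0.001,0,0,0, -0.0105,0.036,0.001,0,0,0, -0.0105,0.036,0.001,0,0,0, 0,0,0,0,0,0, 0,0,0,0,0,0, 0,0,0,0,0,0]'
python3 -c "
from h import *
go(deckpt(0,-.0675,.003),SY,22); print(ctrl.get_obs()['opening'],ctrl.get_obs()['q'].round(2))
im=shot('side','s1');save(cv2.resize(im[120:280,150:363],(800,600)),'s1.png')"
```

```text
t: 8.25
tool_pos: [0.4442, -0.022, 0.0928]
tool_rot: [3.063, -0.147, 0.583]
contact_force: [0.4, 0.1, -0.6]
opening: 0.0189
t 8.25 turn [0.06 0.44 0.11] shift after turn [0.0036 0.0034 0.0511] shift now [0.004  0.0033 0.0511]
0.018886211419888155 [-0.25 -0.58  2.4   0.07  0.95  1.39]
```

View pics/s1.png

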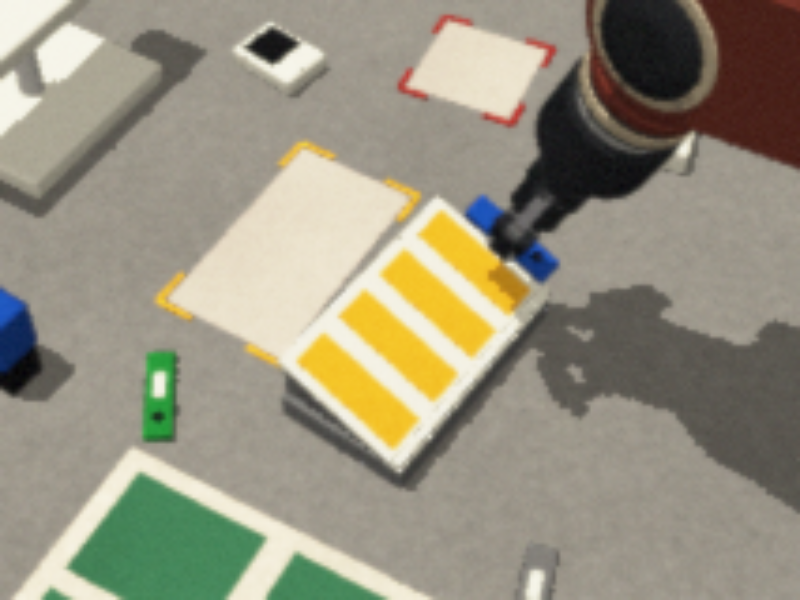

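The cassette is held at (510,240), parallel to the lanes and above the far one. I'll lower it now.

```bash
python3 -m handwheel '[0.0036,0.0034,0.015,0,0,0, 0,0,0.015,0,0,0, 0,0,0.01,0,0,0, 0,0,0.005,0,0,0, 0,0,0.0045,0,0,0, 0,0,0,0,0,0, 0,0,0,0,0,0]'
python3 -c "
from h import *
go(deckpt(0,-.0675,.0015),SY,22)"
```

```text
t: 9.0
tool_pos: [0.4658, -0.0281, 0.0493]
tool_rot: [3.062, -0.147, 0.585]
contact_force: [0.3, -0.1, -0.6]
opening: 0.0181
t 9.0 turn [0.1  0.35 0.11] shift after turn [-0.0006 -0.0005  0.0039] shift now [-0.0005 -0.0005  0.0039]
```

```bash
python3 -m handwheel '[0,0,0.0015,0,0,0, 0,0,0.0015,0,0,0, 0,0,0,0,0,0, 0,0,0,0,0,0]'
python3 -m handwheel '[0,0,0,0,0,0, 0,0,0,0,0,0, 0,0,0,0,0,0, 0,0,-0.01,0,0,0, 0,0,-0.03,0,0,0, 0,0,-0.03,0,0,0, 0,0,-0.03,0,0,0, 0,0,0,0,0,0, 0,0,0,0,0,0]' 0.66
python3 -c "
from h import *
go([.531,.3383,.05],-18.4); 
im=shot('side','s2');save(cv2.resize(im[120:280,150:363],(640,480)),'s2.png')"
```

```text
t: 9.4
tool_pos: [0.4667, -0.0285, 0.0461]
tool_rot: [3.062, -0.149, 0.585]
contact_force: [0.5, 1.0, 0.5]
opening: 0.0183
t: 10.3
tool_pos: [0.4304, -0.0248, 0.1398]
tool_rot: [3.061, -0.148, 0.588]
contact_force: [-1.0, 0.7, 0.4]
opening: 0.0292
t 10.3 turn [ -2.29 -21.67  12.69] shift after turn [-0.0192 -0.3763  0.0898] shift now [ 0.0273 -0.3714  0.1066]
```

View pics/s2.png

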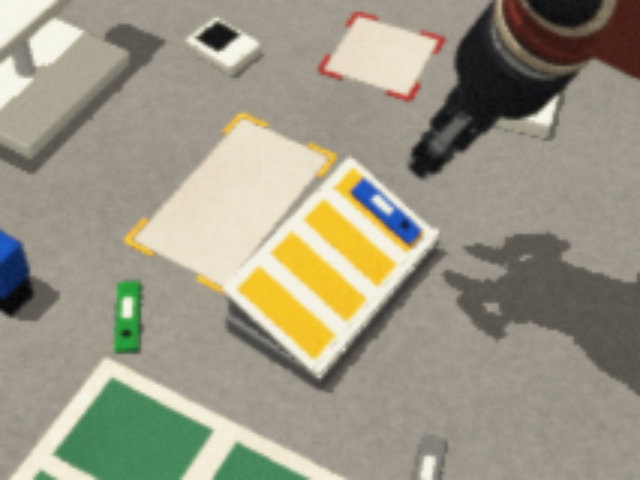

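First cassette (390,210) lies flat along the far lane. Next, the second one.

```bash
python3 -m handwheel '[0,0,0,-0.57,-5.42,3.17, 0,0,0,-0.57,-5.42,3.17, 0,0,0,-0.57,-5.42,3.17, 0,0,0,-0.57,-5.42,3.17, -0.0019,-0.0376,0.009,0,0,0, -0.0019,-0.0376,0.009,0,0,0, -0.0019,-0.0376,0.009,0,0,0, -0.0019,-0.0376,0.009,0,0,0, -0.0019,-0.0376,0.009,0,0,0, -0.0019,-0.0376,0.009,0,0,0, -0.0019,-0.0376,0.009,0,0,0, -0.0019,-0.0376,0.009,0,0,0, -0.0019,-0.0376,0.009,0,0,0, -0.0019,-0.0376,0.009,0,0,0, 0,0,0,0,0,0, 0,0,0,0,0,0, 0,0,0,0,0,0]' 0.45
python3 -c "
from h import *
go([.5318,.3385,.0012],-18.5)"
```

```text
t: 12.05
tool_pos: [0.5295, 0.3373, 0.0475]
tool_rot: [3.1, -0.502, -0.007]
contact_force: [-0.5, 0.6, 0.4]
opening: 0.0471
t 12.05 turn [0.12 0.24 0.1 ] shift after turn [ 0.0018 -0.0019  0.0463] shift now [ 0.002  -0.002   0.0463]
```

```bash
python3 -m handwheel '[0.002,-0.002,0.015,0,0,0, 0,0,0.015,0,0,0, 0,0,0.01,0,0,0, 0,0,0.006,0,0,0, 0,0,0,0,0,0, 0,0,0,0,0,0, 0,0,0,0,0,0]'
python3 -m handwheel '[0,0,0,0,0,0, 0,0,0,0,0,0, 0,0,0,0,0,0, 0,0,0,0,0,0, 0,0,0,0,0,0]' 0.9 40
python3 -m handwheel '[0,0,-0.02,0,0,0, 0,0,-0.03,0,0,0, 0,0,-0.03,0,0,0, 0,0,-0.03,0,0,0, 0,0,-0.02,0,0,0, 0,0,0,0,0,0, 0,0,0,0,0,0]'
python3 -c "
from h import *
go(deckpt(0,-.0225,.05),SY,22)"
```

```text
t: 12.75
tool_pos: [0.5333, 0.3398, 0.0038]
tool_rot: [-3.1, 0.501, 0.002]
contact_force: [0.9, -1.1, -0.3]
opening: 0.0471
t: 13.25
tool_pos: [0.5334, 0.3398, 0.0039]
tool_rot: [-3.1, 0.501, 0.002]
contact_force: [0.1, 0.0, 4.4]
opening: 0.0185
t: 13.95
tool_pos: [0.5327, 0.3392, 0.1322]
tool_rot: [3.101, -0.502, -0.005]
contact_force: [0.9, -0.5, -0.9]
opening: 0.0184
t 13.95 turn [  2.47  22.08 -12.62] shift after turn [-0.0601  0.3265  0.0209] shift now [0.0257 0.329  0.042 ]
```

```bash
python3 -m handwheel '[0,0,0,0.62,5.52,-3.15, 0,0,0,0.62,5.52,-3.15, 0,0,0,0.62,5.52,-3.15, 0,0,0,0.62,5.52,-3.15, -0.006,0.0326,0.0015,0,0,0, -0.006,0.0326,0.0015,0,0,0, -0.006,0.0326,0.0015,0,0,0, -0.006,0.0326,0.0015,0,0,0, -0.006,0.0326,0.0015,0,0,0, -0.006,0.0326,0.0015,0,0,0, -0.006,0.0326,0.0015,0,0,0, -0.006,0.0326,0.0015,0,0,0, -0.006,0.0326,0.0015,0,0,0, -0.006,0.0326,0.0015,0,0,0, 0,0,0,0,0,0, 0,0,0,0,0,0, 0,0,0,0,0,0]'
python3 -c "
from h import *
go(deckpt(0,-.0225,.0045),SY,22)"
```

```text
t: 15.65
tool_pos: [0.4508, 0.0205, 0.0953]
tool_rot: [3.064, -0.149, 0.593]
contact_force: [-0.3, 0.1, -0.6]
opening: 0.0184
t 15.65 turn [-0.06  0.08  0.  ] shift after turn [0.0005 0.0014 0.051 ] shift now [0.0005 0.0014 0.051 ]
```

```bash
python3 -m handwheel '[0,0.0014,0.015,0,0,0, 0,0,0.015,0,0,0, 0,0,0.01,0,0,0, 0,0,0.006,0,0,0, 0,0,0.004,0,0,0, 0,0,0,0,0,0, 0,0,0,0,0,0]'
python3 -c "
from h import *
go(deckpt(0,-.0225,.004),SY,22);print(ctrl.get_obs()['opening'])"
```

```text
t: 16.35
tool_pos: [0.4702, 0.017, 0.0504]
tool_rot: [3.062, -0.149, 0.597]
contact_force: [0.1, -0.6, 0.3]
opening: 0.0186
t 16.35 turn [-0.04 -0.07  0.  ] shift after turn [-0.0009 -0.0003  0.0026] shift now [-0.0009 -0.0003  0.0026]
0.01859261946070804
```

```bash
python3 -m handwheel '[0,0,0.0015,0,0,0, 0,0,0.0005,0,0,0, 0,0,0,0,0,0]'
python3 -m handwheel '[0,0,0,0,0,0, 0,0,0,0,0,0, 0,0,0,0,0,0, 0,0,-0.01,0,0,0, 0,0,-0.03,0,0,0, 0,0,-0.03,0,0,0, 0,0,-0.03,0,0,0, 0,0,0,0,0,0, 0,0,0,0,0,0]' 0.66
python3 -c "
from h import *
go([.4333,.2464,.05],23.8)"
```

```text
t: 16.65
tool_pos: [0.4708, 0.0166, 0.0484]
tool_rot: [3.062, -0.151, 0.597]
contact_force: [0.6, 0.8, 0.7]
opening: 0.0183
t: 17.55
tool_pos: [0.4337, 0.0202, 0.1417]
tool_rot: [3.061, -0.15, 0.6]
contact_force: [-0.2, 0.1, -0.3]
opening: 0.0291
t 17.55 turn [  5.66 -21.69 -29.05] shift after turn [ 0.0909 -0.2072  0.0917] shift now [-0.0556 -0.225   0.0765]
```

```bash
python3 -m handwheel '[0,0,0,1.13,-4.34,-5.81, 0,0,0,1.13,-4.34,-5.81, 0,0,0,1.13,-4.34,-5.81, 0,0,0,1.13,-4.34,-5.81, 0,0,0,1.13,-4.34,-5.81, 0.013,-0.0296,0.0131,0,0,0, 0.013,-0.0296,0.0131,0,0,0, 0.013,-0.0296,0.0131,0,0,0, 0.013,-0.0296,0.0131,0,0,0, 0.013,-0.0296,0.0131,0,0,0, 0.013,-0.0296,0.0131,0,0,0, 0.013,-0.0296,0.0131,0,0,0, 0,0,0,0,0,0, 0,0,0,0,0,0, 0,0,0,0,0,0]' 0.45
python3 -c "
from h import *
s=shot('wrist','w3')
go([.4333,.2464,.0012],23.8)
for k in comps(masks(s)['blue'],300):
    v,u=np.nonzero(k);print(k.sum(),mar(onz('w3',np.c_[u,v],.008)[:,:2]))"
```

```text
t: 19.05
tool_pos: [0.4324, 0.2458, 0.0484]
tool_rot: [-3.074, -0.647, 0.006]
contact_force: [0.4, 0.2, 0.6]
opening: 0.0469
t 19.1 turn [-0.05  0.16 -0.06] shift after turn [ 0.0007 -0.0004  0.0477] shift now [ 0.0009 -0.0003  0.0477]
2127 (array([0.402, 0.334]), array([69., 19.]), 15.5)
2001 (array([0.4338, 0.2471]), array([68.3, 18.8]), 23.1)
```

```bash
python3 -m handwheel '[0.001,-0.001,0.015,0,0,0, 0,0,0.015,0,0,0, 0,0,0.01,0,0,0, 0,0,0.008,0,0,0, 0,0,0,0,0,0, 0,0,0,0,0,0, 0,0,0,0,0,0]'
python3 -m handwheel '[0,0,0,0,0,0, 0,0,0,0,0,0, 0,0,0,0,0,0, 0,0,0,0,0,0, 0,0,0,0,0,0]' 0.9 40
python3 -m handwheel '[0,0,-0.02,0,0,0, 0,0,-0.03,0,0,0, 0,0,-0.03,0,0,0, 0,0,-0.03,0,0,0, 0,0,-0.02,0,0,0, 0,0,0,0,0,0, 0,0,0,0,0,0]'
python3 -c "
from h import *
go(deckpt(0,.0225,.05),SY,22)"
```

```text
t: 19.8
tool_pos: [0.4338, 0.2481, 0.002]
tool_rot: [-3.073, -0.647, 0.001]
contact_force: [0.5, -0.8, -0.1]
opening: 0.0472
t: 20.3
tool_pos: [0.4338, 0.2482, 0.002]
tool_rot: [-3.073, -0.648, 0.002]
contact_force: [-1.0, -1.0, 4.6]
opening: 0.0184
t: 21.0
tool_pos: [0.4331, 0.2477, 0.1304]
tool_rot: [-3.074, -0.648, 0.005]
contact_force: [-0.3, 0.7, 0.3]
opening: 0.0185
t 21.0 turn [-5.67 21.69 29.03] shift after turn [0.0242 0.1807 0.053 ] shift now [-0.0517  0.1783  0.04  ]
```

```bash
python3 -m handwheel '[0,0,0,-1.13,4.34,5.81, 0,0,0,-1.13,4.34,5.81, 0,0,0,-1.13,4.34,5.81, 0,0,0,-1.13,4.34,5.81, 0,0,0,-1.13,4.34,5.81, 0.004,0.03,0.0085,0,0,0, 0.004,0.03,0.0085,0,0,0, 0.004,0.03,0.0085,0,0,0, 0.004,0.03,0.0085,0,0,0, 0.004,0.03,0.0085,0,0,0, 0.004,0.03,0.0085,0,0,0, 0,0,0,0,0,0, 0,0,0,0,0,0, 0,0,0,0,0,0]'
python3 -c "
from h import *
go(deckpt(0,.0225,.003),SY,22)"
```

```text
t: 22.4
tool_pos: [0.4563, 0.0653, 0.0917]
tool_rot: [3.063, -0.149, 0.594]
contact_force: [-0.6, 0.1, -0.2]
opening: 0.0184
t 22.4 turn [-0.05  0.07  0.01] shift after turn [0.0008 0.0015 0.0488] shift now [0.0008 0.0015 0.0488]
```

```bash
python3 -m handwheel '[0,0.0014,0.015,0,0,0, 0,0,0.015,0,0,0, 0,0,0.01,0,0,0, 0,0,0.005,0,0,0, 0,0,0.0025,0,0,0, 0,0,0.001,0,0,0, 0,0,0,0,0,0, 0,0,0,0,0,0]'
python3 -m handwheel '[0,0,0,0,0,0, 0,0,0,0,0,0, 0,0,0,0,0,0, 0,0,-0.01,0,0,0, 0,0,-0.03,0,0,0, 0,0,-0.03,0,0,0, 0,0,-0.03,0,0,0, 0,0,0,0,0,0, 0,0,0,0,0,0]' 0.66
python3 -c "
from h import *
go([.402,.334,.05],15.5)"
```

```text
t: 23.2
tool_pos: [0.4753, 0.0617, 0.0485]
tool_rot: [3.062, -0.15, 0.598]
contact_force: [0.7, 0.5, 0.2]
opening: 0.0183
t: 24.1
tool_pos: [0.4381, 0.0652, 0.1415]
tool_rot: [3.062, -0.15, 0.6]
contact_force: [0.4, 0.5, -1.1]
opening: 0.0294
t 24.1 turn [  4.03 -21.93 -20.86] shift after turn [ 0.037  -0.2687  0.0915] shift now [-0.0922 -0.2639  0.0614]
```

```bash
python3 -m handwheel '[0,0,0,1.01,-5.48,-5.21, 0,0,0,1.01,-5.48,-5.21, 0,0,0,1.01,-5.48,-5.21, 0,0,0,1.01,-5.48,-5.21, 0.0046,-0.0336,0.0115,0,0,0, 0.0046,-0.0336,0.0115,0,0,0, 0.0046,-0.0336,0.0115,0,0,0, 0.0046,-0.0336,0.0115,0,0,0, 0.0046,-0.0336,0.0115,0,0,0, 0.0046,-0.0336,0.0115,0,0,0, 0.0046,-0.0336,0.0115,0,0,0, 0.0046,-0.0336,0.0115,0,0,0, 0,0,0,0,0,0, 0,0,0,0,0,0, 0,0,0,0,0,0]' 0.45
python3 -c "
from h import *
go([.402,.334,.0012],15.5)"
```

```text
t: 25.6
tool_pos: [0.401, 0.3332, 0.0478]
tool_rot: [3.113, 0.422, -0.006]
contact_force: [0.3, 0.6, -0.4]
opening: 0.0471
t 25.6 turn [ 0.    0.21 -0.05] shift after turn [ 0.0012 -0.0005  0.0466] shift now [ 0.0014 -0.0005  0.0466]
```

```bash
python3 -m handwheel '[0.001,0,0.015,0,0,0, 0,0,0.015,0,0,0, 0,0,0.01,0,0,0, 0,0,0.007,0,0,0, 0,0,0,0,0,0, 0,0,0,0,0,0, 0,0,0,0,0,0]'
python3 -m handwheel '[0,0,0,0,0,0, 0,0,0,0,0,0, 0,0,0,0,0,0, 0,0,0,0,0,0, 0,0,0,0,0,0]' 0.9 40
python3 -m handwheel '[0,0,-0.02,0,0,0, 0,0,-0.03,0,0,0, 0,0,-0.03,0,0,0, 0,0,-0.03,0,0,0, 0,0,-0.02,0,0,0, 0,0,0,0,0,0, 0,0,0,0,0,0]'
python3 -c "
from h import *
go(deckpt(0,.0675,.05),SY,22)"
```

```text
t: 26.3
tool_pos: [0.4026, 0.3347, 0.0023]
tool_rot: [-3.112, -0.423, 0.001]
contact_force: [0.3, 0.2, 0.7]
opening: 0.0469
t: 26.8
tool_pos: [0.4026, 0.3347, 0.0025]
tool_rot: [-3.112, -0.423, 0.001]
contact_force: [-0.0, 0.2, 4.7]
opening: 0.0182
t: 27.5
tool_pos: [0.402, 0.3341, 0.1309]
tool_rot: [-3.113, -0.423, 0.004]
contact_force: [-1.1, 0.5, -0.7]
opening: 0.0186
t 27.5 turn [-4.05 21.9  20.82] shift after turn [0.0606 0.2187 0.0682] shift now [-0.0023  0.2335  0.0404]
```

```bash
python3 -m handwheel '[0,0,0,-1.01,5.48,5.21, 0,0,0,-1.01,5.48,5.21, 0,0,0,-1.01,5.48,5.21, 0,0,0,-1.01,5.48,5.21, 0.0087,0.0312,0.0095,0,0,0, 0.0087,0.0312,0.0095,0,0,0, 0.0087,0.0312,0.0095,0,0,0, 0.0087,0.0312,0.0095,0,0,0, 0.0087,0.0312,0.0095,0,0,0, 0.0087,0.0312,0.0095,0,0,0, 0.0087,0.0312,0.0095,0,0,0, 0,0,0,0,0,0, 0,0,0,0,0,0, 0,0,0,0,0,0]'
python3 -c "
from h import *
go(deckpt(0,.0675,.0035),SY,22)
im=shot('side','s3');save(cv2.resize(im[120:280,150:363],(640,480)),'s3.png')"
```

```text
t: 28.9
tool_pos: [0.4611, 0.1095, 0.0915]
tool_rot: [3.063, -0.149, 0.593]
contact_force: [0.3, 0.7, -1.7]
opening: 0.0184
t 28.9 turn [-0.03  0.08  0.01] shift after turn [0.0004 0.0009 0.0479] shift now [0.0005 0.0009 0.0479]
```

View pics/s3.png

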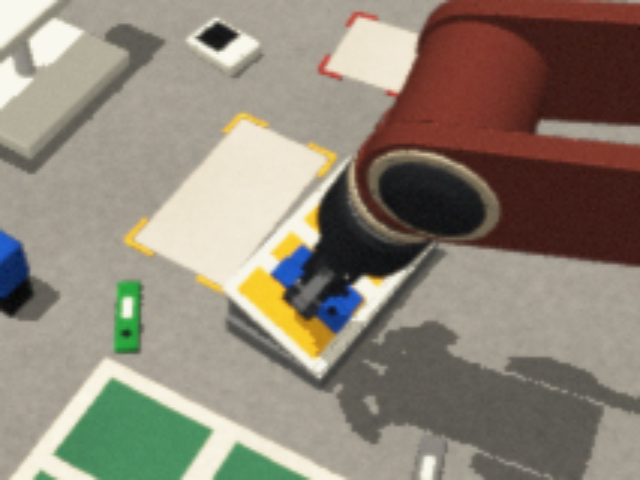

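The stand hasn't moved, and the fourth cassette is held over the near lane at about (310,285). Placing it.

```bash
python3 -m handwheel '[0,0.001,0.015,0,0,0, 0,0,0.015,0,0,0, 0,0,0.01,0,0,0, 0,0,0.005,0,0,0, 0,0,0.002,0,0,0, 0,0,0.0005,0,0,0, 0,0,0,0,0,0, 0,0,0,0,0,0]'
python3 -m handwheel '[0,0,0,0,0,0, 0,0,0,0,0,0, 0,0,0,0,0,0, 0,0,-0.01,0,0,0, 0,0,-0.03,0,0,0, 0,0,-0.03,0,0,0, 0,0,-0.03,0,0,0, 0,0,-0.03,0,0,0, -0.03,0,0,0,0,0, -0.03,0,0,0,0,0, 0,0,0,0,0,0, 0,0,0,0,0,0]' 0.66
python3 -c "
from h import *
go([.37,.2,.2],0)
im=shot('side','s4');shot('scene','sc4');save(np.vstack([cv2.resize(im[110:290,130:370],(640,480))]),'s4.png')
fn='s4';P=bydepth(fn)
for k in comps(masks(im)['blue'],60):
    v,u=np.nonzero(k);print(P[k].mean(0).round(3),k.sum())
"
```

```text
t: 29.75
tool_pos: [0.48, 0.1064, 0.0494]
tool_rot: [3.062, -0.15, 0.598]
contact_force: [-0.8, 0.9, -0.4]
opening: 0.0183
t: 30.95
tool_pos: [0.3758, 0.1166, 0.1473]
tool_rot: [3.062, -0.15, 0.6]
contact_force: [-0.3, -0.6, 0.4]
opening: 0.0289
t 30.95 turn [  1.01 -22.15  -5.52] shift after turn [-0.0058 -0.0834 -0.0527] shift now [ 0.007  -0.0825 -0.0539]
[ 0.824 -0.322  0.068] 2095
[ 0.461 -0.026  0.051] 151
[0.808 0.289 0.105] 100
[0.832 0.295 0.088] 110
[0.464 0.022 0.056] 156
[0.782 0.286 0.117] 76
[0.711 0.197 0.065] 422
[0.464 0.072 0.064] 164
[0.795 0.324 0.118] 78
[0.471 0.109 0.05 ] 175
[0.68  0.347 0.014] 188
```

View pics/s4.png

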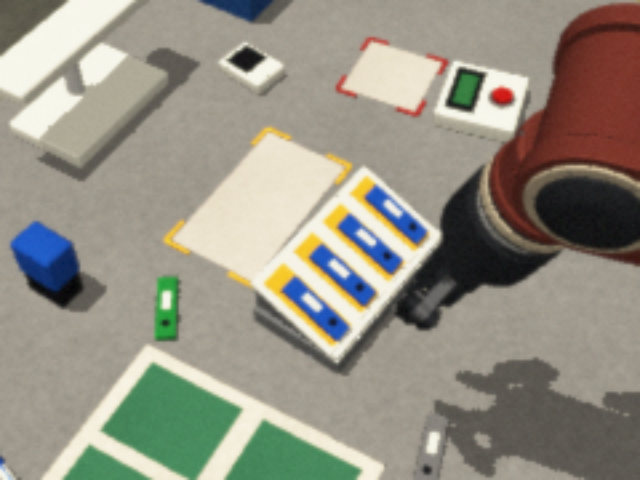

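All four cassettes lie flat and separate on the lanes, at (397,210), (370,243), (342,273) and (313,308). Next I'll push the stand from its +y side.

```bash
python3 -m handwheel '[0,0,0,0,-7.4,0, 0,0,0,0,-7.4,0, 0,0,0,0,-7.2,0, 0,0,0,0,0,-8, 0,0,0,0,0,-8, 0,0,0,0,0,-8, 0,0,0,0,0,-8, 0,0,0,0,0,-8, 0,0,0,0,0,-8, 0,0,0,0,0,-8, 0,0,0,0,0,-8, 0,0,0,0,0,-8, 0,0,0,0,0,-8, 0,0,0,0,0,-8, 0,0,0,0,0,-7.6, 0,0,0,0,0,0, 0,0,0,0,0,0]' 0.42
python3 -c "
from h import *
go([.483,.19,.10],90)"
```

```text
t: 32.75
tool_pos: [0.3765, 0.1163, 0.147]
tool_rot: [2.225, 2.217, 0.002]
contact_force: [-0.3, -0.5, 0.2]
opening: 0.0494
t 32.75 turn [ 0.04 -0.04 -0.2 ] shift after turn [0.0737 0.1065 0.047 ] shift now [0.074  0.1062 0.0471]
```

```bash
python3 -m handwheel '[0.037,0,0,0,0,0, 0.037,0,0,0,0,0, 0,0.035,0,0,0,0, 0,0.036,0,0,0,0, 0,0.035,0,0,0,0, 0,0,0.04,0,0,0, 0,0,0.04,0,0,0, 0,0,0.04,0,0,0, 0,0,0.018,0,0,0, 0,0,0,0,0,0, 0,0,0,0,0,0, 0,0,0,0,0,0]'
python3 -c "
from h import *
go([.483,.19,.003],90)"
```

```text
t: 33.95
tool_pos: [0.4837, 0.1909, 0.0109]
tool_rot: [2.221, 2.219, 0.006]
contact_force: [0.6, 0.5, -0.3]
opening: 0.0495
t 33.95 turn [ 0.25 -0.08 -0.06] shift after turn [-0.0009 -0.0007  0.0079] shift now [-0.0009 -0.0007  0.0079]
```

```bash
python3 -m handwheel '[0,0,0.007,0,0,0, -0.008,0,0,0,0,0, -0.008,0,0,0,0,0, -0.005,0,0,0,0,0, -0.004,0,0,0,0,0, -0.003,0,0,0,0,0, -0.003,0,0,0,0,0, -0.003,0,0,0,0,0, -0.003,0,0,0,0,0, -0.003,0,0,0,0,0, -0.003,0,0,0,0,0, -0.003,0,0,0,0,0, -0.003,0,0,0,0,0, -0.003,0,0,0,0,0, -0.003,0,0,0,0,0, -0.003,0,0,0,0,0, 0,0,0,0,0,0, 0,0,0,0,0,0]'
cat >> h.py <<'E'
def meas():
    """stand from the side camera's yellow-lane/white deck pixels via deck-plane fit; blue lanes"""
    for cn in('side','scene'):
        im=shot(cn,'m_'+cn);P=bydepth('m_'+cn);i=im.astype(int)
        near=(np.abs(P[...,0]-.55)<.2)&(P[...,1]>-.13)&(P[...,1]<.17)&(P[...,2]>.026)&(P[...,2]<.08)
        k=near&((i.min(-1)>120)|masks(im)['yellow']|masks(im)['blue'])
        q=max(comps(k,50),key=lambda a:a.sum());Q=P[q]
        A=np.c_[Q[:,:2],np.ones(len(Q))];co=np.linalg.lstsq(A,Q[:,2],rcond=None)[0]
        print(cn,'deck n',q.sum(),mar(Q[:,:2]),'slope',np.degrees(np.arctan(np.hypot(*co[:2]))).round(1),'yaw by slope',np.degrees(np.arctan2(co[1],co[0])).round(1))
        t=(np.abs(P[...,0]-.5)<.2)&(P[...,1]>-.4)&(P[...,1]<-.15)&(P[...,2]>.016)&(P[...,2]<.045)&(i.min(-1)>110)
        c=comps(t,80)
        for a in c:
            v,u=np.nonzero(a);print('   timer',a.sum(),mar(onz('m_'+cn,np.c_[u,v],.024)[:,:2]))
    print(np.round(ctrl.get_obs()['tool_pos'],4),ctrl.get_obs()['t'])
E
python3 -c "
from h import *
meas();save(cv2.resize(load('m_side')['img'][110:290,130:370],(640,480)),'s5.png')"
```

```text
t: 35.75
tool_pos: [0.4817, 0.1322, 0.0018]
tool_rot: [2.221, 2.221, 0.001]
contact_force: [-2.0, 2.5, 1.0]
opening: 0.0495
side deck n 637 (array([0.4581, 0.0221]), array([131.3,  66. ]), 86.1) slope 21.8 yaw by slope -3.3
scene deck n 721 (array([0.4767, 0.0296]), array([191.5, 105.6]), 86.4) slope 17.1 yaw by slope -3.8
   timer 549 (array([ 0.475 , -0.2572]), array([97.5, 95. ]), 11.7)
[0.4817 0.1323 0.0018] 35.85
```

View pics/s5.png

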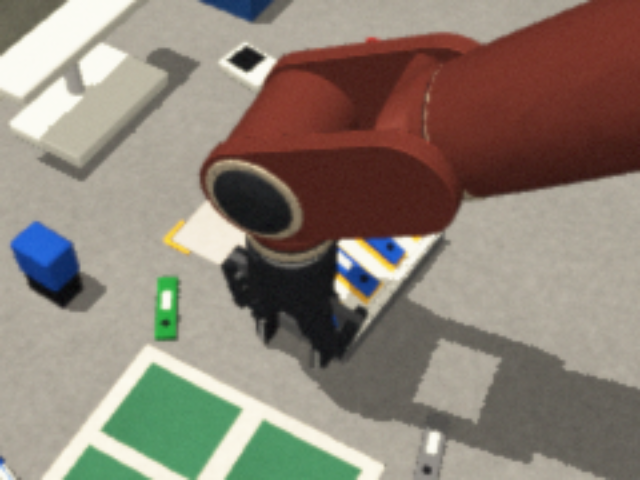

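Pushing works: the stand has turned from -5.6° to about -3.7°. The timer has meanwhile been knocked about 3 cm. I'll continue the side push.

```bash
python3 -m handwheel '[-0.003,0,0,0,0,0, -0.003,0,0,0,0,0, -0.003,0,0,0,0,0, -0.003,0,0,0,0,0, -0.003,0,0,0,0,0, -0.003,0,0,0,0,0, -0.003,0,0,0,0,0, -0.003,0,0,0,0,0, -0.003,0,0,0,0,0, -0.003,0,0,0,0,0, -0.003,0,0,0,0,0, -0.0015,0,0,0,0,0, 0,0,0,0,0,0, 0,0,0,0,0,0]'
python3 -c "
from h import *
meas()"
```

```text
t: 37.25
tool_pos: [0.4818, 0.0976, 0.0018]
tool_rot: [2.221, 2.221, 0.0]
contact_force: [0.1, 1.6, 0.6]
opening: 0.0495
side deck n 585 (array([ 0.4605, -0.0211]), array([129.7,  63.9]), 87.2) slope 21.5 yaw by slope -0.4
scene deck n 763 (array([ 0.4796, -0.0043]), array([192.2, 105.7]), 88.5) slope 16.8 yaw by slope -2.0
   timer 549 (array([ 0.4745, -0.2574]), array([96.5, 95.3]), 11.7)
[0.4818 0.0976 0.0018] 37.35
```

```bash
python3 -m handwheel '[0.025,0,0,0,0,0, 0.025,0,0,0,0,0, 0,0,-0.04,0,0,0, 0,0,-0.04,0,0,0, 0,0,-0.04,0,0,0, 0,-0.033,0,0,0,0, 0,-0.033,0,0,0,0, 0,-0.033,0,0,0,0, -0.038,0,0,0,0,0, -0.038,0,0,0,0,0, -0.038,0,0,0,0,0, -0.038,0,0,0,0,0, 0,0,0,0,0,0]'
python3 -m handwheel '[0,0,0,0,0,8.2, 0,0,0,0,0,8.2, 0,0,0,0,0,8.2, 0,0,0,0,0,8.2, 0,0,0,0,0,8.2, 0,0,0,0,0,8.2, 0,0,0,0,0,8.2, 0,0,0,0,0,8.2, 0,0,0,0,0,8.2, 0,0,0,0,0,8.2, 0,0,0,0,0,8.0, 0,0,0,0,0,0, 0,0,0,0,0,0]' 0.25
python3 -c "
from h import *
go([.383,-.005,.003],0);meas()"
```

```text
t: 38.65
tool_pos: [0.3827, -0.0077, 0.1221]
tool_rot: [2.227, 2.212, -0.001]
contact_force: [-0.3, 0.1, -0.3]
opening: 0.0494
t: 39.95
tool_pos: [0.3826, -0.0037, 0.1216]
tool_rot: [-3.141, -0.005, -0.001]
contact_force: [0.2, 0.5, 0.5]
opening: 0.0641
t 39.95 turn [-0.01 -0.03  0.19] shift after turn [0.0004 0.0013 0.1186] shift now [0.0003 0.0013 0.1186]
side deck n 2202 (array([ 0.4794, -0.0041]), array([182.8, 100.6]), 87.6) slope 19.9 yaw by slope -3.3
scene deck n 839 (array([ 0.4804, -0.0074]), array([180.9, 103.8]), 87.9) slope 17.3 yaw by slope -1.8
   timer 549 (array([ 0.4749, -0.2575]), array([97.5, 94.8]), 12.3)
[ 0.3827 -0.0039  0.1216] 40.05
```

```bash
python3 -m handwheel '[0,0.0013,0.04,0,0,0, 0,0,0.04,0,0,0, 0,0,0.025,0,0,0, 0,0,0.014,0,0,0, 0,0,0,0,0,0, 0.005,0,0,0,0,0, 0.005,0,0,0,0,0, 0.005,0,0,0,0,0, 0.004,0,0,0,0,0, 0.003,0,0,0,0,0, 0.003,0,0,0,0,0, 0.003,0,0,0,0,0, 0.003,0,0,0,0,0, 0.003,0,0,0,0,0, 0.003,0,0,0,0,0, 0.003,0,0,0,0,0, 0.003,0,0,0,0,0, 0.003,0,0,0,0,0, 0.003,0,0,0,0,0, 0.003,0,0,0,0,0]'
python3 -m handwheel '[0.0035,0,0,0,0,0, 0.0035,0,0,0,0,0, 0.0035,0,0,0,0,0, 0.0035,0,0,0,0,0, 0.0035,0,0,0,0,0, 0.0035,0,0,0,0,0, 0.0035,0,0,0,0,0, 0.0035,0,0,0,0,0, 0.0035,0,0,0,0,0, 0.0035,0,0,0,0,0, 0.0035,0,0,0,0,0, 0.0035,0,0,0,0,0, 0.0035,0,0,0,0,0, 0.0035,0,0,0,0,0, 0.0035,0,0,0,0,0, 0.0035,0,0,0,0,0, 0.0035,0,0,0,0,0, 0,0,0,0,0,0]'
python3 -c "
from h import *
meas()"
```

```text
t: 42.05
tool_pos: [0.4322, -0.0052, 0.0021]
tool_rot: [-3.141, -0.0, 0.011]
contact_force: [-11.2, -1.1, 8.1]
opening: 0.0639
t: 43.85
tool_pos: [0.4928, -0.0051, 0.0021]
tool_rot: [-3.141, -0.0, 0.006]
contact_force: [-5.6, -0.1, 3.2]
opening: 0.0643
side deck n 1541 (array([ 0.5529, -0.0016]), array([180.8, 100. ]), -89.5) slope 19.0 yaw by slope -1.7
   timer 198 (array([ 0.453 , -0.2337]), array([68.2, 66.5]), -77.2)
scene deck n 975 (array([ 0.5539, -0.0057]), array([181.4, 103.4]), -89.7) slope 17.4 yaw by slope 0.7
   timer 550 (array([ 0.4746, -0.2576]), array([97.5, 95.2]), 13.4)
[ 0.4928 -0.005   0.0021] 43.95
```

```bash
python3 -m handwheel '[0.0034,0,0,0,0,0, 0.0034,0,0,0,0,0, 0.0034,0,0,0,0,0, 0.0034,0,0,0,0,0, 0.0034,0,0,0,0,0, 0.0034,0,0,0,0,0, 0.0034,0,0,0,0,0, 0.0034,0,0,0,0,0, 0.0034,0,0,0,0,0, 0.0034,0,0,0,0,0, 0.0034,0,0,0,0,0, 0.0034,0,0,0,0,0, 0.0034,0,0,0,0,0, 0.0034,0,0,0,0,0, 0.0034,0,0,0,0,0, 0.0034,0,0,0,0,0, 0,0,0,0,0,0, 0,0,0,0,0,0]'
python3 -m handwheel '[-0.02,0,0,0,0,0, -0.03,0,0,0,0,0, 0,0,-0.03,0,0,0, 0,0,-0.04,0,0,0, 0,0,-0.04,0,0,0, -0.02,0.04,0,0,0,0, -0.02,0.04,0,0,0,0, -0.02,0.04,0,0,0,0, 0,0.04,0,0,0,0, 0,0.04,0,0,0,0, 0,0.04,0,0,0,0, 0,0,0,0,0,0, 0,0,0,0,0,0]' 0.42
python3 -c "
from h import *
meas();save(cv2.resize(load('m_side')['img'][70:280,130:410],(800,600)),'s6.png')"
```

```text
t: 45.75
tool_pos: [0.5477, -0.0051, 0.0021]
tool_rot: [-3.141, 0.0, 0.003]
contact_force: [-4.1, 0.5, -0.2]
opening: 0.0644
t: 47.05
tool_pos: [0.4389, -0.2462, 0.1129]
tool_rot: [-3.141, 0.004, -0.003]
contact_force: [-0.4, -1.1, 0.4]
opening: 0.0497
side deck n 2082 (array([ 0.6075, -0.0029]), array([184., 101.]), 89.8) slope 20.0 yaw by slope -0.7
   timer 473 (array([ 0.4688, -0.2483]), array([100.6,  91.8]), -77.2)
scene deck n 1099 (array([ 0.608 , -0.0058]), array([181.1, 103.7]), 90.0) slope 17.4 yaw by slope 0.7
   timer 543 (array([ 0.4745, -0.2577]), array([97. , 95.2]), 12.9)
[ 0.4387 -0.2446  0.1125] 47.15
```

View pics/s6.png

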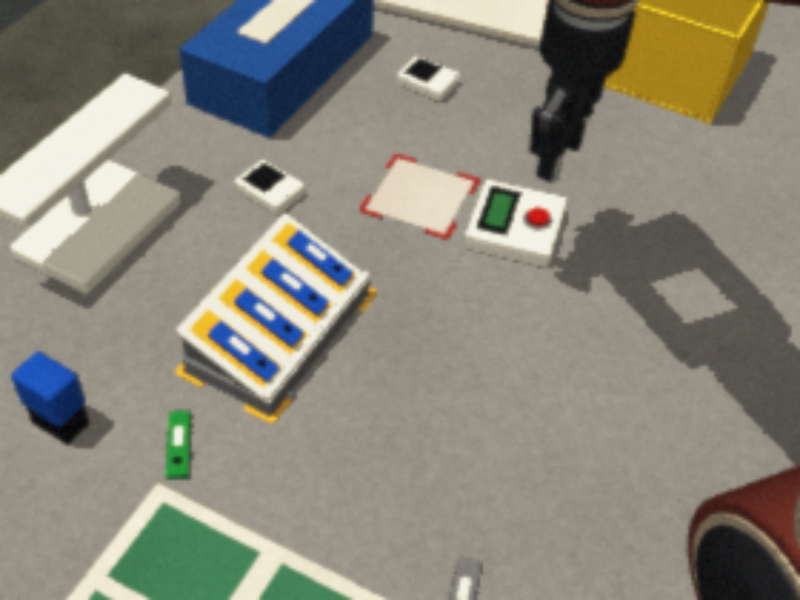

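Stand is on its mark with the cassettes in place. For the timer at (517,220), I'll go behind its button side at yaw 6°.

Run:
```python
from h import *
s=shot('wrist','w4')
for k in comps(masks(s)['red'],20):
    v,u=np.nonzero(k);print(k.sum(),bydepth('w4')[k][:,2].mean(),mar(onz('w4',np.c_[u,v],.031)[:,:2]),mar(onz('w4',np.c_[u,v],0)[:,:2]))
i=s.astype(int);P=bydepth('w4')
t=(P[...,2]>.018)&(P[...,2]<.04)&(i.min(-1)>110)
for k in comps(t,200):
    v,u=np.nonzero(k);print('timer',k.sum(),mar(onz('w4',np.c_[u,v],.024)[:,:2]))
go([.38,-.267,.08],6.1)
```

```text
313 0.00140172739229721 (array([ 0.5424, -0.2915]), array([32.1, 16.5]), -38.4) (array([ 0.5473, -0.298 ]), array([36.5, 18.8]), -38.4)
308 0.0006139819035653324 (array([ 0.5332, -0.215 ]), array([32.3, 16.9]), 51.7) (array([ 0.5369, -0.2109]), array([36.7, 19.2]), 51.7)
555 0.032049181173101494 (array([ 0.4509, -0.258 ]), array([21.9, 21.7]), -90.0) (array([ 0.4433, -0.2598]), array([24.9, 24.7]), -90.0)
timer 983 (array([ 0.5763, -0.0703]), array([40.1, 28.3]), 90.0)
timer 6896 (array([ 0.4724, -0.2531]), array([90.3, 90.3]), 12.6)
t 47.2 turn [-0.03 -0.07 -6.05] shift after turn [-0.0608  0.0163  0.0325] shift now [-0.0588  0.0226  0.0324]
```

```bash
python3 -m handwheel '[0,0,0,0,0,-6.05, -0.03,0.007,0,0,0,0, -0.031,0.006,0.03,0,0,0, 0,0,0.03,0,0,0, 0,0,0.03,0,0,0, 0,0,0.012,0,0,0, 0,0,0.007,0,0,0, 0,0,0,0,0,0, 0,0,0,0,0,0, 0,0,0,0,0,0]'
python3 -c "
from h import *
go([.4147,-.2593,.003],6.1)"
```

```text
t: 48.2
tool_pos: [0.3805, -0.2654, 0.005]
tool_rot: [3.136, 0.166, 0.004]
contact_force: [0.2, -0.1, -1.1]
opening: 0.0496
t 48.2 turn [ 0.1  -0.16 -0.05] shift after turn [ 0.0347 -0.0025  0.002 ] shift now [ 0.0347 -0.0025  0.0021]
```

```bash
python3 -m handwheel '[0.005,-0.0025,0.001,0,0,0, 0.005,0,0,0,0,0, 0.005,0,0,0,0,0, 0.005,0,0,0,0,0, 0.005,0,0,0,0,0, 0.004,0.0003,0,0,0,0, 0.004,0.0003,0,0,0,0, 0.004,0.0003,0,0,0,0, 0.004,0.0003,0,0,0,0, 0.004,0.0003,0,0,0,0, 0.004,0.0003,0,0,0,0, 0.004,0.0003,0,0,0,0, 0.004,0.0003,0,0,0,0, 0.004,0.0003,0,0,0,0, 0.004,0.0003,0,0,0,0, 0.004,0.0003,0,0,0,0, 0.004,0.0003,0,0,0,0, 0.004,0.0003,0,0,0,0, 0,0,0,0,0,0, 0,0,0,0,0,0]'
cat >> h.py <<'E'
def tim(fn='w5'):
    s=shot('wrist',fn);i=s.astype(int);P=bydepth(fn)
    t=(P[...,2]>.018)&(P[...,2]<.045)&(i.min(-1)>110)&(P[...,1]<-.15)
    for k in comps(t,200):
        v,u=np.nonzero(k);print('timer',k.sum(),mar(onz(fn,np.c_[u,v],.024)[:,:2]))
    for k in comps(masks(s)['red'],60):
        v,u=np.nonzero(k);print('red',k.sum(),P[k][:,2].mean().round(4),mar(onz(fn,np.c_[u,v],.031)[:,:2]))
E
python3 -c "
from h import *
tim();meas()"
```

```text
t: 50.2
tool_pos: [0.4564, -0.258, 0.0028]
tool_rot: [-3.137, -0.166, -0.002]
contact_force: [-0.8, -0.5, 0.6]
opening: 0.0496
timer 24733 (array([ 0.5145, -0.2575]), array([89., 89.]), 6.0)
red 2110 0.0314 (array([ 0.4927, -0.2597]), array([22.4, 22.4]), -38.6)
side deck n 2105 (array([ 0.6077, -0.0031]), array([184.2, 101.3]), -89.8) slope 19.9 yaw by slope -0.8
   timer 373 (array([ 0.5121, -0.253 ]), array([101.8,  91.5]), -82.0)
scene deck n 1105 (array([ 0.608 , -0.0058]), array([183.1, 103.7]), -89.8) slope 17.5 yaw by slope 0.7
   timer 575 (array([ 0.517 , -0.2622]), array([99.1, 93.9]), 4.7)
[ 0.4561 -0.258   0.0027] 50.35
```

```bash
python3 -m handwheel '[0.0041,0,0,0,0,0, 0.0041,0,0,0,0,0, 0.0041,0,0,0,0,0, 0.0041,0,0,0,0,0, 0.0041,0,0,0,0,0, 0.0041,0,0,0,0,0, 0.0041,0,0,0,0,0, 0.0041,0,0,0,0,0, 0.0041,0,0,0,0,0, 0.0041,0,0,0,0,0, 0.0041,0,0,0,0,0, 0.0041,0,0,0,0,0, 0.0041,0,0,0,0,0, 0.0041,0,0,0,0,0, 0.0041,0,0,0,0,0, 0.0041,0,0,0,0,0, 0.0041,0,0,0,0,0, 0,0,0,0,0,0, 0,0,0,0,0,0]'
python3 -m handwheel '[-0.02,0,0,0,0,0, -0.03,0,0,0,0,0, 0,0,-0.03,0,0,0, 0,0,-0.03,0,0,0, 0,0,-0.03,0,0,0, 0,0,0,0,0,0, 0,0,0,0,0,0]' 0.95
python3 -c "
from h import *
tim('w6');meas();save(cv2.resize(load('m_side')['img'][70:280,130:410],(800,600)),'s7.png')"
```

```text
t: 52.25
tool_pos: [0.5257, -0.2507, 0.0029]
tool_rot: [-3.137, -0.166, -0.002]
contact_force: [0.2, 0.4, -0.4]
opening: 0.0496
t: 52.95
tool_pos: [0.4761, -0.2563, 0.0936]
tool_rot: [3.136, 0.165, 0.004]
contact_force: [0.1, 1.3, -0.5]
opening: 0.0041
timer 9181 (array([ 0.58  , -0.2507]), array([90. , 82.1]), -84.0)
red 146 0.0005 (array([ 0.6052, -0.202 ]), array([16.8,  3.2]), 6.5)
red 866 0.0317 (array([ 0.5618, -0.2525]), array([22.5, 21.7]), 52.4)
red 143 0.0024 (array([ 0.5404, -0.2101]), array([24.1,  8.1]), 25.6)
side deck n 2096 (array([ 0.6073, -0.0025]), array([182.4, 101.8]), -89.9) slope 20.1 yaw by slope -0.8
   timer 439 (array([ 0.5796, -0.2455]), array([100.6,  92.4]), -83.8)
scene deck n 1106 (array([ 0.6085, -0.0058]), array([183.4, 103. ]), -89.6) slope 17.4 yaw by slope 0.9
   timer 628 (array([ 0.5861, -0.2546]), array([97.9, 93.6]), 6.2)
[ 0.4746 -0.2552  0.0909] 53.1
```

View pics/s7.png

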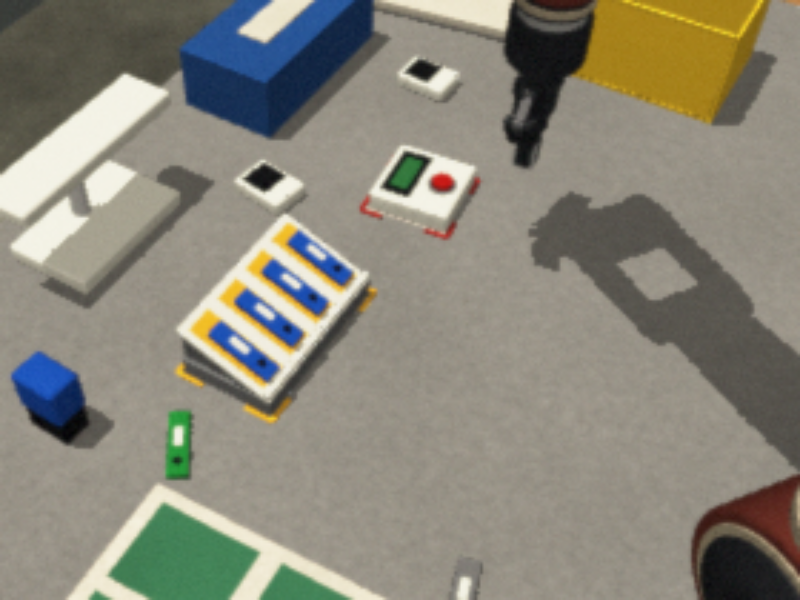

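Both sit on their marks (timer at (420,190), stand at (275,310)). Next, go above the button.

```bash
python3 -c "
from h import *
go([.562,-.2527,.050],6.1)"
```

```text
t 53.1 turn [-0.14  0.07 -0.07] shift after turn [0.0872 0.0068 0.0409] shift now [0.0872 0.0068 0.0408]
```

```bash
python3 -m handwheel '[0.03,0.0068,0,0,0,0, 0.03,0,0.0,0,0,0, 0.027,0,0.02,0,0,0, 0,0,0.02,0,0,0, 0,0,0,0,0,0, 0,0,0,0,0,0, 0,0,0,0,0,0]'
python3 -c "
from h import *
go([.562,-.2527,.031],6.1);tim('w7')"
```

```text
t: 53.8
tool_pos: [0.5627, -0.2537, 0.0531]
tool_rot: [-3.137, -0.165, -0.002]
contact_force: [-0.2, -0.5, -1.1]
opening: 0.0041
t 53.8 turn [-0.01 -0.07 -0.09] shift after turn [-0.0006 -0.0011  0.0221] shift now [-0.0006 -0.0011  0.0221]
timer 9987 (array([ 0.5852, -0.2502]), array([89.6, 88. ]), -84.0)
red 316 0.0006 (array([ 0.638 , -0.2766]), array([23.6,  7.7]), 83.3)
red 388 0.0006 (array([ 0.6254, -0.2076]), array([31. , 15.8]), -42.1)
red 366 0.0307 (array([ 0.5674, -0.2503]), array([21.9, 11.7]), -69.0)
```

```bash
python3 -m handwheel '[0,0,0.01,0,0,0, 0,0,0.01,0,0,0, 0,0,0.002,0,0,0, 0,0,0.002,0,0,0, 0,0,0.001,0,0,0, 0,0,0.001,0,0,0, 0,0,0,0,0,0, 0,0,0,0,0,0]'
```

```text
t: 54.65
tool_pos: [0.5629, -0.2535, 0.0269]
tool_rot: [-3.137, -0.165, -0.001]
contact_force: [-2.8, 1.1, 3.1]
opening: 0.0041
```

```bash
python3 -m handwheel '[0,0,0.001,0,0,0, 0,0,0.001,0,0,0, 0,0,0,0,0,0, 0,0,0,0,0,0, 0,0,0,0,0,0]'
```

```text
t: 55.15
tool_pos: [0.5631, -0.2535, 0.026]
tool_rot: [-3.137, -0.166, -0.001]
contact_force: [-5.6, 1.9, 9.9]
opening: 0.004
```

```bash
python3 -m handwheel '[0,0,-0.005,0,0,0, 0,0,-0.01,0,0,0, 0,0,-0.03,0,0,0, 0,0,-0.04,0,0,0, 0,0,-0.03,0,0,0, -0.04,0,0,0,0,0, -0.04,0,0,0,0,0, -0.03,0,0,0,0,0, 0,0,0,0,0,0, 0,0,0,0,0,0, 0,0,0,0,0,0]'
python3 -c "
from h import *
tim('w8');meas();save(cv2.resize(load('m_side')['img'][70:280,100:380],(800,600)),'s8.png')"
```

```text
t: 56.25
tool_pos: [0.4544, -0.2653, 0.1401]
tool_rot: [3.137, 0.166, 0.003]
contact_force: [0.8, -0.2, 0.3]
opening: 0.0044
timer 6404 (array([ 0.5772, -0.2512]), array([90.2, 76.7]), -84.0)
red 74 0.0006 (array([ 0.6019, -0.2021]), array([12. ,  3.2]), 2.9)
red 610 0.0317 (array([ 0.5615, -0.2523]), array([22.1, 21.8]), -84.0)
red 79 0.0007 (array([ 0.5494, -0.2993]), array([23. ,  4.3]), -2.9)
red 120 0.0006 (array([ 0.5379, -0.2102]), array([25.3,  7.8]), 25.1)
side deck n 2083 (array([ 0.6076, -0.0022]), array([183.4, 101.5]), -89.9) slope 19.8 yaw by slope -0.7
   timer 444 (array([ 0.5794, -0.2457]), array([100.3,  92.7]), -83.8)
scene deck n 1108 (array([ 0.6073, -0.0052]), array([183.3, 105.7]), 89.6) slope 17.4 yaw by slope 0.5
   timer 629 (array([ 0.586 , -0.2546]), array([97.9, 93.6]), 6.1)
[ 0.4543 -0.2651  0.1397] 56.4
```

View pics/s8.png

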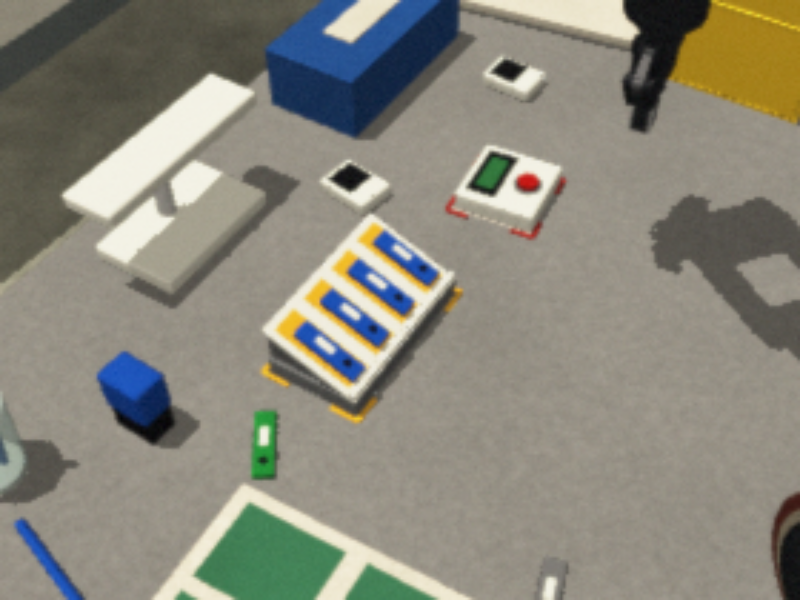

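Everything is in place: timer at (510,190), stand at (360,310), all four cassettes on it, and the stamp, meters and pen look unmoved. The button reads 31.7 mm high, so it is back up. Handing in.

```bash
python3 -c "
from station import ctrl
print(ctrl.finish_job())"
```

```text
the job is handed in; nothing more can be done
None
```

I laid all four cassettes window up on the deck, one per lane. I then pushed the loaded stand and the timer onto their marks, pressed the start button once, let it go, and handed in at about 56 s. `finish_job` gives no verdict, so success rests on my own checks:

- **Stand:** about (0.607, -0.004), against its mark at (0.608, -0.005), so within a few millimetres, with yaw within about 1°. The last picture shows all four cassettes still flat and side by side.
- **Timer:** about (0.584, -0.250) and yaw 6°, against its mark at (0.585, -0.251) and 6.1°.
- **Button:** the press stopped dead at 26 mm, at about 10 N, which is fully down. It reads about 31.7 mm high after release.
- **Bystanders:** the stamp, both meters and the pen look unmoved in the last picture; I did not measure them.

**What went wrong or disagreed:**
- My first grasp closed about 10 mm above the first cassette, so I reopened and lowered it.
- The timer was knocked about 3 cm part-way through the run; I measured it again before pushing it.
- The side and scene cameras disagreed by 5–10 mm on the timer, so I used the wrist camera there. The last full wrist view was just before the press. After it, the wrist view cut off part of the timer, but the button was in the same place.
- The deck slope came out at 17–20° instead of 22°, because the depth readings are noisy at the deck's edges.

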